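Load an offcut through the one-way flap of a spring-buffered feed gate

ROBOT

A 6-joint arm with a two-finger parallel gripper is mounted at the origin on the work surface; the furniture and walls round the work are solid. World frame = base frame: x ahead of the robot, y to its left, z up, the work surface at z = 0. Lengths are in mm, angles in rad, forces in N, time in s.
With the tool pointing down it reaches from about 375 to 825 mm from the base axis. Payload 5.5 kg.
Tool frame: the origin (TCP) lies between the finger pads; the fingertips stand 25 mm ahead of it and the grasp point (between the pads) lies 6 mm ahead of it; z points along the fingers, y is the line along which they close (so a half turn about z gives the same grasp; the last joint's range is limited). The gripper opens to 85 mm and grips with 20 to 120 N. Pads are 22 mm wide; open, the fingers measure 114 mm over their backs; the gripper's body (76 mm by 85 mm) begins 54 mm behind the grasp point. The pads swing forward as they close: fully open they stand 13 mm farther back than shut.
Start: joints at [1.209, 0.314, -0.047, 1.21, 0, 1.571], TCP at [212.371, 561.154, 256.299] pointing down, gripper open.
Joint ranges: [-2.67, 2.67], [-0.69, 1.73], [-1.03, 1.25], [-2.08, 2.16], [-1.42, 1.45], [-3.14, 3.14]. Speed limits (rad/s): [2.39, 2.39, 3.01, 3.14, 3.14, 3.14].

INTERFACE

Orientations are given as [roll, pitch, yaw] about the fixed x, y, z axes, in that order (R = Rz(yaw) Ry(pitch) Rx(roll)).
In Python, from cell import ctrl, vision, find_in gives the robot as it stands.
- The arm moves only by the shell command python3 -m creep 'ROWS' [FORCE]. ROWS is JSON, a list of rows, each a list of 7 numbers: the shift along the tool's x, y, z normalised to -1 to 1, where 1 is 0.1 m, then the turn, a rotation vector about the tool's x, y, z normalised to -1 to 1, where 1 is 0.5 rad, then the opening, from 0 (shut) to 1 (fully open). A call has 1 to 8 rows; each row is the pose to reach, as a shift and turn from the pose commanded when the call began, along the tool's axes at that moment; what a row does not reach only later rows make up. A row lasts 1/10 s, in which the tool goes at most 50 mm and 8.59 degrees, less where a joint would pass 70% of its speed; a pose out of reach is approached as far as the arm can. A call with a number of a shift or a turn outside -1 to 1 is refused whole. A call with a gripper value outside its range is refused whole. The fingers move at their own pace and stop on an object; FORCE is the grip in N (left out, the last holds). Time passes only in rows, so rows that repeat a pose let the fingers close. It gives the time, the measured TCP pose, the force, the opening and the grip force at its end, in the units of the state.
- ctrl.get_obs(): the state, without advancing time (a new reading comes with each control period).
- vision.grab_frame(name): name is "scene" or "side" or "wrist"; returns the picture (420x560x3 uint8, red, green, blue); there is no depth.
- vision.camera_params(name): a dict with "intrinsics" (3x3 intrinsics, pixels), "rvec" (rotation vector, rad) and "tvec" (3), from world to camera coordinates, as OpenCV has them. Camera axes: x right, y down, z forward; pixel columns grow to the right and rows downward; lengths in mm; the calibration is good to about 2 mm. A picture is of the moment at which its call begins: read the wrist's pose just before it. camera_params takes no time and is no camera call; for the wrist camera it gives the pose at the moment of the call.
- ctrl.close_job(): hands the job in; it is judged then, once.
Trained networks look in the newest picture that a camera, given by its name, has taken for a name from the list of things; names that differ only in an ending like _2 or _b are one class to them, and where a whole thing is asked for, a point or a joint stands for the part that bears it (a point fixed in the world has none). Each returns a list of dicts, best first, with "confidence" (0 to 1); they miss things now and then, are a little off and sometimes report something else, mostly with a low value. They report only what shows in the picture. A call takes as long as a camera call.
- find_in(camera, name): "point" ([column, row] in pixels, amid what is visible of it).
The state is a dict: "clock": time; "q": joint angles; "joint_velocities": joint speeds; "joint_efforts": joint torques, N m; "eef_pos": TCP position; "orientation": TCP orientation; "wrist_force": force on the tool from outside, world axes, zero at the start; "torque": the same for the moment, N m; "gripper_width": finger opening in mm; "gripper_force": force on a finger pad.
Only numpy, scipy, OpenCV 4.12 (cv2) and the standard library are available. Lean on these libraries where they do the work, as an engineer would, in place of code of your own. Each camera call takes 0.05 s, during which the arm holds its last target. There are 200 camera calls.

TASK

Load the small flat wooden offcut into the feed gate: lay it flat and lengthwise in the gate's mouth, then push it with the long wooden stick under the orange one-way flap and on against the spring buffer until the flap drops shut behind it, pressing gently and never hard once the buffer has bottomed. Draw the stick right out of the gate so that the shut flap alone holds the offcut, lay the stick down on the table in front of the gate, and leave the other things where they lie.

Things in the scene. Friction and masses are not known exactly. Their poses are not given: they have to be found in the camera images.
- offcut: Small brown wooden offcut, 45 x 85 x 18 mm, lying flat, 35 to 55 g. Origin at the centre of its underside; y along its 85 mm length, z up. Either end may lead.
- push_stick: Wooden push stick, a plain strip 20 mm wide, 300 mm long, 12 mm high, about 45 g, lying flat. Origin at the centre of its underside; y along its length, z up. Either end may push. Held at its middle, it keeps the hand outside the gate.
- gate: Feed gate fixed to the table: an open-topped aluminium channel without floor (parts slide on the table). Origin on the table on the centre line; x = push direction into the gate, z up. Rails 26 mm high, inner faces at y = +-25 mm, run from x = -45 to 172 mm. A grey insert carrying flap and buffer is clamped in it at an unknown setting s, -9 to +9 mm along x, not measured: feel for it.
- gate_mouth (a point): Entrance of the gate, on the table on the centre line at gate x = -81 mm: here two flared steel wings begin, 75 mm apart inside, narrowing to the rails at x = -45 mm.
- flap_nominal (a point): Where the lower edge of the shut flap would be if s = 0 (gate x = 33 mm, 5 mm up); really it is s further along x. The flap slopes down and forward from a hinge pin 45 mm up at gate x = s, between cheeks 53 mm high, 82 mm wide over all. It drops shut once the offcut's rear end is past gate x = s + 45 mm.
- buffer_nominal (a point): Centre of the face of the black buffer plate at rest if s = 0 (gate x = 108 mm); really it is s further along x. It yields along x: 3 N at first touch, 0.35 N more per mm, bottoming after 24.5 mm. With the drag, the flap drops at 12 to 14 N on the stick; 3 mm on, the push stiffens sharply (3 N per mm): over 22 N on the offcut is too hard. Let go, it pushes the offcut back 12 mm on to the flap.
- flap (a joint): Angle of the orange flap, rad: 0 shut on its stop, positive lifted forward and up, about 0.35 riding on the offcut. Sprung shut, opens one way only; lifting it takes 2 to 4 N. A notch 30 mm wide, open below and up to 23 mm above the table, lets the stick (20 mm wide, 12 high) through on the centre line while the flap is shut.
- pliers: Bystander: combination pliers with red handles, 176 mm long, flat on the table; origin under the middle.
- marker_blue: Bystander: blue marker with black cap, 130 mm long, 12 mm thick; origin under the middle.
- hex_nut: Bystander: loose steel hex nut, 28 mm across, 11 mm high; origin under the middle.

How it is judged (in metres and radians):
On the way, in this order (a step that is already met when the one before it is completed fails the run):
1. the offcut lies flat and lengthwise in the mouth of the gate, in front of the shut flap (x of offcut in the frame of gate between -0.105 and -0.035 m and y of offcut in the frame of gate between -0.012 and 0.012 m and height (world z) of offcut below 0.01 m and angle between the y axis of offcut and the x axis of gate, either way round below 0.2 rad and value of joint flap below 0.08 rad), for 0.2 s.
2. pushed by the stick, the offcut lifts the flap and passes under it (value of joint flap above 0.2 rad and contact force between push_stick and offcut above 1 N and x of offcut in the frame of gate above 0 m), for 0.1 s.
3. the flap has dropped shut behind the offcut while the stick still holds it against the buffer (value of joint flap below 0.08 rad and contact force between push_stick and offcut above 5 N and x of offcut in the frame of gate above 0.065 m), for 0.1 s.
At the end, for the whole second after the job is handed in: The offcut lies flat and at rest between shut flap (below 0.08 rad) and buffer, its centre 60 to 100 mm past the gate's origin and within 12 mm of the centre line; the stick lies at rest on the table, its centre over 200 mm from the gate's origin (value of joint flap below 0.08 rad and x of offcut in the frame of gate between 0.06 and 0.1 m and y of offcut in the frame of gate between -0.012 and 0.012 m and height (world z) of offcut below 0.01 m and linear speed of each of offcut, push_stick below 0.01 m/s and height (world z) of push_stick below 0.02 m and horizontal distance between push_stick and gate above 0.2 m); the robot touches nothing.
It fails at once if the stick presses on the offcut with more than 22 N (contact force between push_stick and offcut above 22 N).
It fails at once if a bystander is moved by more than 30 mm (distance of any of pliers, marker_blue, hex_nut from where it was at the start of the episode above 0.03 m).
It also fails if it takes over 67 s, if anything falls off the work surface, if the arm or the gripper's body presses on something with over 40 N, if the wrist force passes 120 N, or if a joint passes its speed limit or range.

## Working session

There is one attempt and no reset: what is moved stays moved. The work goes in short steps, Python scripts to look and compute and a shell command to move; the robot and the scene stay as the last step left them, time stands still between calls to the robot, and variables do not carry over. Pictures are saved under pics/ and viewed, at most 10 in all, crops included, and the job is handed in when it is done.

```bash
ls; mkdir -p pics
cat > h.py <<'E'
import numpy as np, cv2
from cell import ctrl, vision, find_in
def grab(c,fn=None):
    im=vision.grab_frame(c)
    if fn: cv2.imwrite('pics/'+fn,im[:,:,::-1])
    return im
def P(c):
    p=vision.camera_params(c); return np.array(p['intrinsics'],float),np.array(p['rvec'],float),np.array(p['tvec'],float).reshape(3)
def ray(c,px,z=0,p=None):
    K,r,t=p or P(c); R=cv2.Rodrigues(r)[0]
    d=R.T@np.linalg.inv(K)@np.array([px[0],px[1],1.]); o=-R.T@t
    return (o+d*(z-o[2])/d[2])[:2]
def proj(c,X,p=None):
    K,r,t=p or P(c); return cv2.projectPoints(np.array(X,float).reshape(-1,1,3),r,t,K,None)[0].reshape(-1,2)
E
python3 - <<'E'
from h import *
a=grab('scene','s1.png'); b=grab('side','d1.png')
for c in('scene','side'):
    for n in['offcut','push_stick','gate','flap','pliers','marker_blue','hex_nut']:
        for f in find_in(c,n)[:2]: print(c,n,np.round(f['point']),round(f['confidence'],2),np.round(ray(c,f['point'],10)))
o=ctrl.get_obs(); print(o['clock'],o['eef_pos'],o['orientation'],o['gripper_width'])
E
```

```text
pics
scene offcut [310. 246.] 0.94 [524. -10.]
scene push_stick [375. 288.] 0.69 [ 537. -185.]
scene gate [237. 190.] 0.95 [535. 254.]
scene flap [164. 211.] 0.67 [356. 318.]
scene flap [266. 191.] 0.44 [586. 197.]
scene pliers [164. 213.] 0.69 [352. 314.]
scene marker_blue [257. 151.] 0.64 [689. 343.]
scene hex_nut [205. 234.] 0.54 [379. 186.]
scene hex_nut [239. 189.] 0.49 [542. 254.]
side offcut [278. 262.] 0.57 [520. -31.]
side offcut [286. 219.] 0.26 [574. 188.]
side push_stick [353. 293.] 0.85 [ 630. -170.]
side gate [289. 218.] 0.92 [583. 193.]
side flap [279. 210.] 0.62 [568. 249.]
side pliers [197. 209.] 0.52 [363. 300.]
side marker_blue [320. 198.] 0.7 [690. 320.]
side marker_blue [358. 293.] 0.56 [ 638. -173.]
side hex_nut [206. 225.] 0.38 [384. 188.]
0.8 [212.3550409  561.16507685 256.30070137] [ 3.14158248e+00 -9.49148100e-06  2.77976923e+00] 85.50367972151167
```

Run:
```python
import cv2
for n in('s1','d1'):
    im=cv2.imread(f'pics/{n}.png')[130:330,120:420]; cv2.imwrite(f'pics/{n}c.png',cv2.resize(im,None,fx=2.6,fy=2.6,interpolation=cv2.INTER_CUBIC))
```

```text
(no output)
```

View pics/s1c.png

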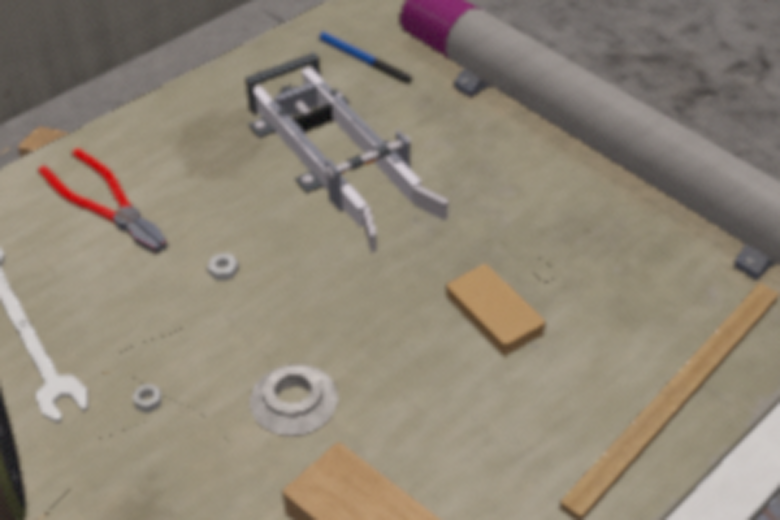

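View pics/d1c.png

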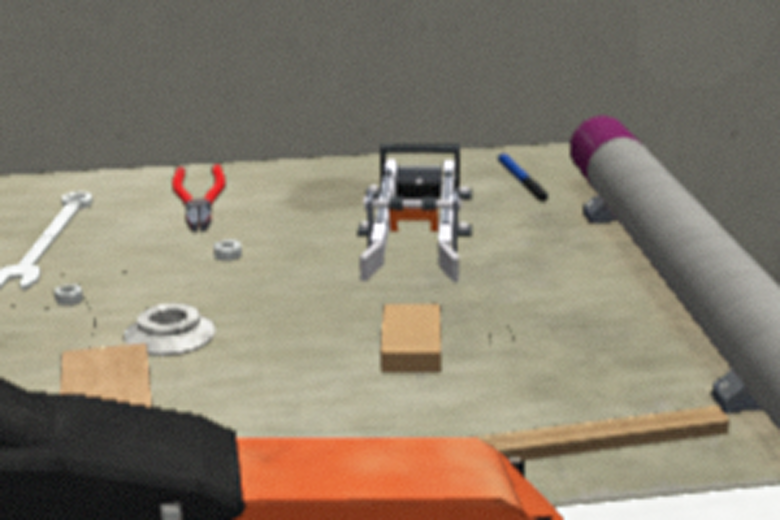

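The scene view shows the gate opening towards the robot's right, about along +y. The offcut (crop 495,305) and the stick (570,508)-(770,290) lie in front of it. I'll move the wrist camera over them.

```bash
for i in 1 2 3 4; do :; done
python3 -m creep '[[-0.4,-0.28,-0.2,0,0,0,1],[-0.7,-0.5,-0.3,0,0,0,1],[-1,-0.71,-0.4,0,0,0,1],[-1,-0.71,-0.4,0,0,0,1]]'
python3 -m creep '[[-0.4,-0.28,0,0,0,0,1],[-0.7,-0.5,0,0,0,0,1],[-1,-0.71,0,0,0,0,1],[-1,-0.71,0,0,0,0,1]]'
python3 -m creep '[[-0.4,-0.28,0,0,0,0,1],[-0.7,-0.5,0,0,0,0,1],[-1,-0.71,0,0,0,0,1],[-1,-0.71,0,0,0,0,1]]'
python3 -m creep '[[-0.4,-0.28,0,0,0,0,1],[-0.7,-0.5,0,0,0,0,1],[-1,-0.71,0,0,0,0,1],[-1,-0.71,0,0,0,0,1]]'
cat >> h.py <<'E'
from scipy.spatial.transform import Rotation as Rt
def rel(x,y,z,yaw,ob=None):
    o=ob or ctrl.get_obs(); R=Rt.from_euler('xyz',o['orientation'])
    d=R.inv().apply(np.array([x,y,z])-o['eef_pos'])/100
    best=None
    for k in(0,np.pi):
        w=(R.inv()*Rt.from_euler('xyz',[np.pi,0,yaw+k])).as_rotvec()
        if best is None or np.linalg.norm(w)<np.linalg.norm(best): best=w
    print('shift',d.round(3),'turn',(best/.5).round(3),'q6',o['q'][5].round(2),'t',o['clock'])
E
python3 - <<'E'
from h import *
o=ctrl.get_obs(); print(o['clock'],o['eef_pos'],o['orientation'],o['q'],o['wrist_force'])
im=grab('wrist','w1.png')
for n in['offcut','push_stick','gate','flap']:
    for f in find_in('wrist',n)[:2]: print(n,np.round(f['point']),round(f['confidence'],2),np.round(ray('wrist',f['point'],10)))
E
```

```text
clock: 1.2
eef_pos: [282.9, 457.0, 298.2]
orientation: [3.14, 0.002, 2.776]
wrist_force: [0.4, -0.6, -0.4]
gripper_width: 85.2
gripper_force: 0.0
clock: 1.6
eef_pos: [350.6, 355.2, 296.3]
orientation: [-3.141, 0.001, 2.776]
wrist_force: [-0.9, -0.8, -0.0]
gripper_width: 85.5
gripper_force: 0.0
clock: 2.0
eef_pos: [419.1, 254.1, 296.2]
orientation: [-3.141, 0.001, 2.776]
wrist_force: [-0.4, 0.4, 0.6]
gripper_width: 85.4
gripper_force: 0.0
clock: 2.4
eef_pos: [487.7, 152.7, 296.0]
orientation: [-3.141, 0.001, 2.776]
wrist_force: [-0.3, 0.7, 0.3]
gripper_width: 85.5
gripper_force: 0.0
2.4 [487.66849058 152.74611545 295.98796066] [-3.14140124e+00  6.98448502e-04  2.77648743e+00] [ 3.03887225e-01  1.31681974e-01 -1.86304984e-01  1.25238019e+00
 -5.83331644e-04  6.68992386e-01] [-0.3019269   0.74009627  0.32428708]
push_stick [ 65. 262.] 0.69 [ 505. -176.]
gate [389. 171.] 0.75 [538. 284.]
flap [326. 207.] 0.67 [556. 193.]
```

View pics/w1.png

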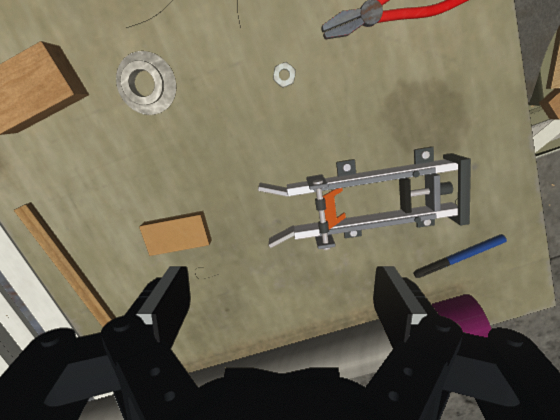

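Wrist view: the offcut is at (175,232), the wing tips at (259,187) and (270,243), the flap is orange at (332,207), and the stick runs (18,207)-(110,322), partly hidden. Next I'll fit the poses and check them with an overlay.

```bash
cat > fit.py <<'E'
from h import *
from scipy.optimize import least_squares
im=cv2.imread('pics/w1.png'); p=P('wrist')
def loc(pose,pts):
    x,y,a=pose; pts=np.array(pts,float); c,s=np.cos(a),np.sin(a)
    return np.c_[x+c*pts[:,0]-s*pts[:,1], y+s*pts[:,0]+c*pts[:,1], pts[:,2]]
def fit(x0,pts,px):
    r=least_squares(lambda v:(proj('wrist',loc(v,pts),p)-px).ravel(),x0,loss='soft_l1'); print(r.x.round(3),'res',np.abs(r.fun).max().round(1)); return r.x
if __name__=='__main__':
    hsv=cv2.cvtColor(im,cv2.COLOR_BGR2HSV)
    # offcut top quad
    px=np.array([[141,226],[205,212],[210,242],[146,254]])
    a=np.array([[-22.5,-42.5,18],[-22.5,42.5,18],[22.5,42.5,18],[22.5,-42.5,18]])
    off=fit([520,-10,0.2],a,px)
    # gate: wing tips upper = +y side? gate x direction ~ +world y
    gpts=[[-81,37.5,26],[-81,-37.5,26],[0,41,45],[0,-41,45]]
    gpx=np.array([[259,186],[270,244],[317,180],[327,244]])
    g=fit([570,190,1.6],gpts,gpx)
    big=cv2.resize(im[130:270,120:480],None,fx=2.2,fy=2.2,interpolation=cv2.INTER_CUBIC)
    def dr(pose,pts,col,cl=True):
        q=(proj('wrist',loc(pose,pts),p)-[120,130]+.5)*2.2; cv2.polylines(big,[q.astype(int).reshape(-1,1,2)],cl,col,1)
    dr(off,a,(255,0,0))
    for s in(1,-1): dr(g,[[-81,s*37.5,26],[-45,s*25,26],[172,s*25,26]],(255,0,0),False); dr(g,[[-81,s*37.5,0],[-45,s*25,0]],(0,255,255),False)
    dr(g,[[-100,0,0],[172,0,0]],(0,255,0),False)
    cv2.imwrite('pics/ov.png',big)
    for q in[(18,207),(28,204),(100,325),(112,322)]: print(q,ray('wrist',q,12,p).round(0))
    for q in[(570,508),(770,290)]: print(ray('scene',(q[0]/2.6+120,q[1]/2.6+130),12).round(0))
E
python3 fit.py
```

```text
[518.547  -6.16   -6.451] res 4.6
[550.69  189.314   1.352] res 5.1
(18, 207) [ 413. -187.]
(28, 204) [ 414. -172.]
(100, 325) [ 614. -181.]
(112, 322) [ 615. -162.]
[ 412. -191.]
[ 708. -174.]
```

View pics/ov.png

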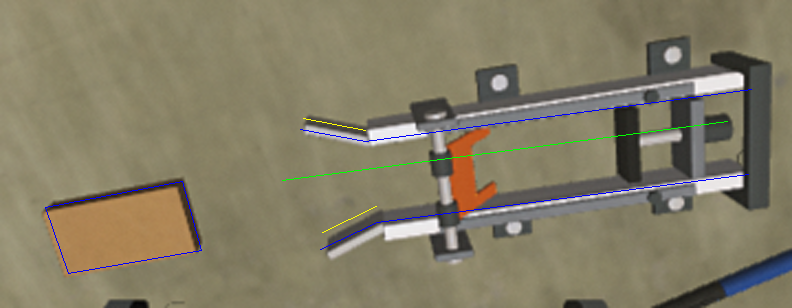

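```bash
cat > fit2.py <<'E'
from fit import *
gp=[[-45,25,26],[-45,-25,26],[172,25,26],[172,-25,26]]
gx=np.array([[369,143],[384,222],[742,90],[742,175]])/2.2+[120,130]
g=fit([550,190,1.4],gp,gx)
def sq(c,X): return proj('wrist',X,p)-c
px=np.array([[45,208],[182,181],[201,249],[69,273]])/2.2+[120,130]
a=np.array([[-22.5,-42.5,18],[-22.5,42.5,18],[22.5,42.5,18],[22.5,-42.5,18]])
for aa in (a,): 
    for sgn in (1,-1):
        off=fit([520,-8,-0.17],aa*[1,1,1],px)
        break
big=cv2.resize(im[130:270,120:480],None,fx=2.2,fy=2.2,interpolation=cv2.INTER_CUBIC)
def dr(pose,pts,col,cl=True):
    q=(proj('wrist',loc(pose,pts),p)-[120,130])*2.2; cv2.polylines(big,[q.astype(int).reshape(-1,1,2)],cl,col,1)
dr(off,a,(255,0,0))
for s in(1,-1): dr(g,[[-81,s*37.5,26],[-45,s*25,26],[172,s*25,26]],(255,0,0),False); dr(g,[[-81,s*37.5,0],[-45,s*25,0]],(0,255,255),False)
dr(g,[[0,41,45],[0,-41,45]],(0,255,0),False)
cv2.imwrite('pics/ov2.png',big)
print('mouth',loc(g,[[-81,0,0],[-97,0,0]]).round(1))
for q in px: print(ray('wrist',q,18,p).round(1))
E
python3 fit2.py
```

```text
[551.478 188.459   1.353] res 4.0
[ 5.1912e+02 -5.7200e+00 -1.6100e-01] res 0.4
mouth [[533.9 109.4   0. ]
 [530.5  93.8   0. ]]
[490.6 -44.3]
[503.8  40. ]
[548.   32.4]
[534.1 -50.9]
```

View pics/ov2.png

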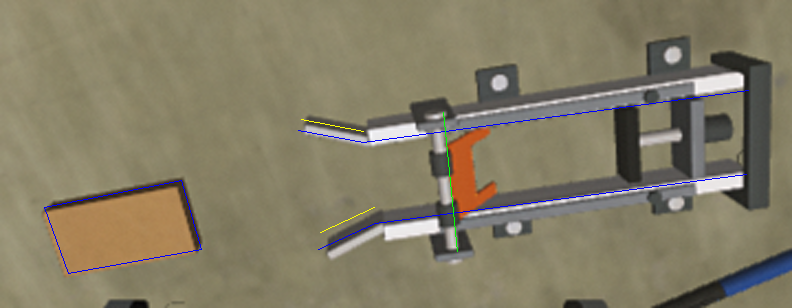

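Run:
```python
from fit import *
for q in [(369,143),(742,90),(384,222),(742,175),(369,120),(742,72),(388,240),(745,190),(303,130),(328,255)]:
    print(q,ray('wrist',np.array(q)/2.2+[120,130],26,p).round(1))
for q in [(436,113),(453,257)]: print(q,ray('wrist',np.array(q)/2.2+[120,130],50,p).round(1))
rel(517.5,-17.5,150,-0.161-np.pi/2+np.pi/2)
```

```text
(369, 143) [518.5 152.6]
(742, 90) [562.7 358.2]
(384, 222) [567.3 144.2]
(742, 175) [612.5 348.6]
(369, 120) [505.9 157.3]
(742, 72) [552.6 360.1]
(388, 240) [579.  142.5]
(745, 190) [622.3 348.4]
(303, 130) [498.2 120.2]
(328, 255) [575.6 105.4]
(436, 113) [509.  193.4]
(453, 257) [591.5 175.9]
shift [-0.911 -1.506  1.461] turn [ 0.001 -0.001 -0.398] q6 0.67 t 2.65
```

```bash
python3 -m creep '[[-0.3,-0.35,0.2,0,0,0.25,1],[-0.6,-0.7,0.4,0,0,0.5,1],[-0.9,-1,0.5,0,0,0.75,1],[-0.9,-1,0.5,0,0,1,1],[-0.9,-1,0.5,0,0,1,1]]' >/dev/null
python3 -m creep '[[0,0,0.2,0,0,0.25,1],[0,0,0.4,0,0,0.5,1],[0,0,0.5,0,0,0.75,1],[0,0,0.5,0,0,1,1],[0,0,0.5,0,0,1,1]]' >/dev/null
python3 -m creep '[[0,0,0,0,0,0.25,1],[0,0,0,0,0,0.5,1],[0,0,0,0,0,0.73,1],[0,0,0,0,0,0.73,1],[0,0,0,0,0,0.73,1]]'
cat > w.py <<'E'
import sys
from h import *
n,names=sys.argv[1],sys.argv[2:]
p=P('wrist'); im=grab('wrist',n+'.png')
for m in names:
    for f in find_in('wrist',m)[:2]: print(m,np.round(f['point']),round(f['confidence'],2),np.round(ray('wrist',f['point'],12)))
# wood blobs
h=cv2.cvtColor(im,cv2.COLOR_RGB2HSV); 
m=cv2.inRange(h,(8,90,70),(20,255,255)); m=cv2.morphologyEx(m,cv2.MORPH_OPEN,np.ones((3,3)))
for c in cv2.findContours(m,0,2)[0]:
    if cv2.contourArea(c)>400: print('blob',cv2.contourArea(c),[list(ray('wrist',q,15,p).round(0)) for q in cv2.boxPoints(cv2.minAreaRect(c))])
E
python3 w.py w2 offcut
python3 -c "
from h import *
rel(517.2,-17.6,90,1.41)"
```

```text
clock: 4.15
eef_pos: [534.9, 29.4, 196.8]
orientation: [3.141, -0.0, 1.421]
wrist_force: [-0.5, 0.0, -0.5]
gripper_width: 85.2
gripper_force: 0.0
offcut [272. 226.] 0.68 [521.  -8.]
blob 1776.0 [[np.float64(454.0), np.float64(-172.0)], [np.float64(632.0), np.float64(-160.0)], [np.float64(634.0), np.float64(-180.0)], [np.float64(453.0), np.float64(-193.0)]]
blob 2939.5 [[np.float64(249.0), np.float64(-47.0)], [np.float64(332.0), np.float64(-32.0)], [np.float64(329.0), np.float64(-101.0)], [np.float64(241.0), np.float64(-118.0)]]
blob 3599.0 [[np.float64(492.0), np.float64(-53.0)], [np.float64(508.0), np.float64(35.0)], [np.float64(552.0), np.float64(29.0)], [np.float64(540.0), np.float64(-60.0)]]
shift [-0.488 -0.104  1.066] turn [ 0.001 -0.     0.018] q6 1.78 t 4.25
```

View pics/w2.png

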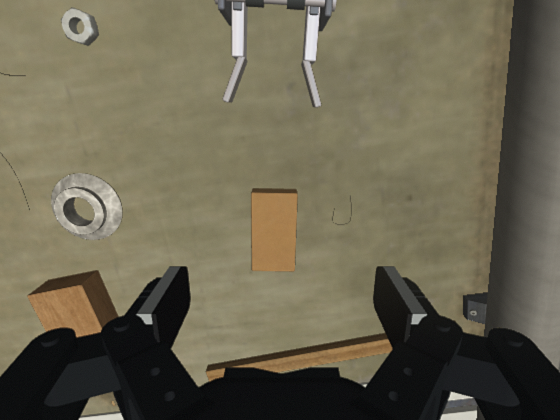

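The offcut's top face spans (252,193)-(295,271), in line with the gate centred on column 273. Now I'll grasp it towards its rear end.

```bash
python3 -m creep '[[-0.2,-0.05,0.3,0,0,0,1],[-0.49,-0.1,0.7,0,0,0.02,1],[-0.49,-0.1,1,0,0,0.02,1],[-0.49,-0.1,1,0,0,0.02,1]]' 
python3 -m creep '[[0,0,0.3,0,0,0,1],[0,0,0.55,0,0,0,1],[0,0,0.7,0,0,0,1],[0,0,0.7,0,0,0,1],[0,0,0.7,0,0,0,1]]' 
python3 -m creep '[[0,0,0,0,0,0,0.3],[0,0,0,0,0,0,0.3],[0,0,0,0,0,0,0.3],[0,0,0,0,0,0,0.3],[0,0,0,0,0,0,0.3],[0,0,0,0,0,0,0.3],[0,0,0,0,0,0,0.3],[0,0,0,0,0,0,0.3]]' 40
python3 -c "
from h import *
u=np.array([np.cos(1.357),np.sin(1.357)]); g=np.array([552,190]); t=g-107*u
rel(*t,50,1.357)"
```

```text
clock: 4.65
eef_pos: [513.6, -18.6, 92.7]
orientation: [-3.134, 0.001, 1.406]
wrist_force: [0.2, -0.4, -0.3]
gripper_width: 85.2
gripper_force: 0.0
clock: 5.15
eef_pos: [518.4, -17.9, 27.7]
orientation: [3.14, -0.0, 1.406]
wrist_force: [-0.7, 0.5, 0.2]
gripper_width: 85.4
gripper_force: 0.0
clock: 5.95
eef_pos: [518.2, -18.2, 27.4]
orientation: [3.14, -0.0, 1.405]
wrist_force: [-0.6, 0.3, 5.6]
gripper_width: 43.9
gripper_force: 40.9
shift [ 1.041 -0.061 -0.225] turn [ 0.004 -0.001  0.096] q6 1.7 t 5.95
```

```bash
python3 -m creep '[[0,0,-0.1,0,0,0,0.3],[0,0,-0.15,0,0,0.05,0.3],[0.3,-0.03,-0.15,0,0,0.1,0.3],[0.6,-0.06,-0.15,0,0,0.1,0.3],[0.9,-0.06,-0.15,0,0,0.1,0.3],[1,-0.06,-0.15,0,0,0.1,0.3],[1,-0.06,-0.15,0,0,0.1,0.3],[1,-0.06,-0.15,0,0,0.1,0.3]]'
python3 w.py w3
```

```text
clock: 6.75
eef_pos: [527.6, 80.7, 41.4]
orientation: [-3.142, 0.001, 1.354]
wrist_force: [-0.3, -0.2, 0.7]
gripper_width: 44.1
gripper_force: 41.1
blob 17308.0 [[np.float64(516.0), np.float64(132.0)], [np.float64(563.0), np.float64(121.0)], [np.float64(547.0), np.float64(24.0)], [np.float64(490.0), np.float64(37.0)]]
blob 667.0 [[np.float64(533.0), np.float64(200.0)], [np.float64(573.0), np.float64(191.0)], [np.float64(573.0), np.float64(188.0)], [np.float64(532.0), np.float64(196.0)]]
```

View pics/w3.png

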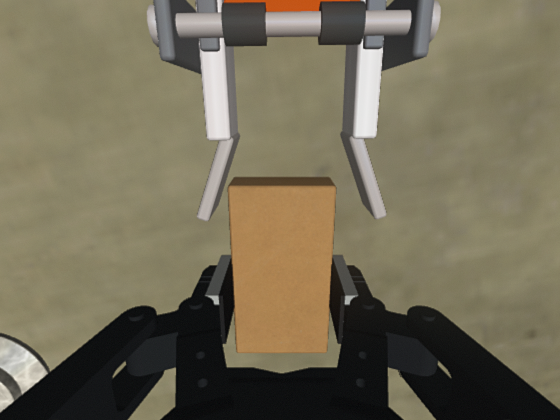

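The offcut's centre is at column 282 and the gate's at about 292, so I'll shift 4 mm along +y, then lower and release.

```bash
python3 -m creep '[[0.02,0.04,0,0,0,0,0.3],[0.03,0.04,0.08,0,0,0,0.3],[0.03,0.04,0.135,0,0,0,0.3],[0.03,0.04,0.135,0,0,0,0.3],[0.03,0.04,0.135,0,0,0,0.8],[0.03,0.04,0.135,0,0,0,0.8],[0.03,0.04,0.135,0,0,0,0.8],[0.03,0.04,0.135,0,0,0,0.8]]'
python3 -m creep '[[0,0,-0.2,0,0,0,0.8],[-0.1,0,-0.5,0,0,0,1],[-0.5,0,-0.9,0,0,0,1],[-0.9,0,-1,0,0,0,1],[-0.9,0,-1,0,0,0,1]]'
python3 w.py w4 push_stick
python3 -c "
from h import *
rel(562,-175,130,0.04)"
```

```text
clock: 7.6
eef_pos: [532.3, 83.4, 27.7]
orientation: [-3.141, 0.0, 1.355]
wrist_force: [-0.3, -0.2, -0.1]
gripper_width: 68.4
gripper_force: 0.0
clock: 8.1
eef_pos: [513.8, -8.2, 130.5]
orientation: [3.137, 0.001, 1.35]
wrist_force: [0.4, 0.8, -0.2]
gripper_width: 85.4
gripper_force: 0.0
push_stick [378. 354.] 0.55 [ 571. -156.]
blob 594.0 [[np.float64(534.0), np.float64(-166.0)], [np.float64(576.0), np.float64(-163.0)], [np.float64(578.0), np.float64(-183.0)], [np.float64(534.0), np.float64(-187.0)]]
blob 2580.5 [[np.float64(252.0), np.float64(-46.0)], [np.float64(332.0), np.float64(-35.0)], [np.float64(327.0), np.float64(-81.0)], [np.float64(242.0), np.float64(-96.0)]]
blob 9107.0 [[np.float64(522.0), np.float64(134.0)], [np.float64(565.0), np.float64(125.0)], [np.float64(549.0), np.float64(41.0)], [np.float64(501.0), np.float64(52.0)]]
shift [-1.553  0.843 -0.017] turn [ 1.000e-03 -3.000e-03  2.625e+00] q6 1.78 t 8.2
```

View pics/w4.png

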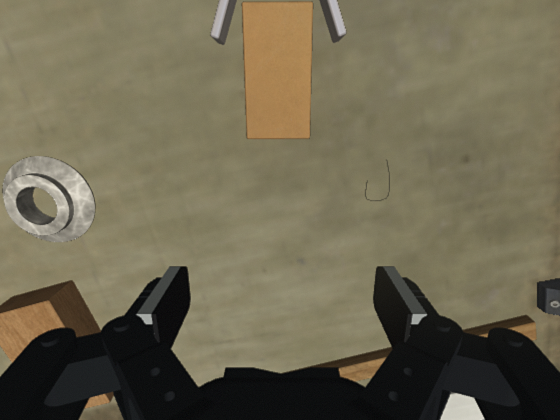

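Offcut (centre column 278) sits centred between the wing tips (mid 279). Now to the stick.

```bash
python3 -m creep '[[-0.3,0.2,-0.2,0,0,0,1],[-0.6,0.35,-0.4,0,0,0,1],[-0.78,0.42,-0.5,0,0,0,1],[-0.78,0.42,-0.5,0,0,0,1]]' >/dev/null
python3 -m creep '[[0.1,0.2,-0.2,0,0,0.25,1],[0.1,0.4,-0.3,0,0,0.5,1],[0.1,0.4,-0.3,0,0,0.75,1],[0.1,0.4,-0.3,0,0,0.87,1],[0.1,0.4,-0.3,0,0,0.87,1]]' >/dev/null
python3 -m creep '[[0,0,0,0,0,0.25,1],[0,0,0,0,0,0.5,1],[0,0,0,0,0,0.75,1],[0,0,0,0,0,0.87,1],[0,0,0,0,0,0.87,1]]' >/dev/null
python3 -m creep '[[0,0,0,0,0,0.25,1],[0,0,0,0,0,0.5,1],[0,0,0,0,0,0.75,1],[0,0,0,0,0,0.87,1],[0,0,0,0,0,0.87,1]]'
python3 w.py w5 push_stick
python3 -c "
from h import *
rel(562,-175,100,0.04)"
```

```text
clock: 10.1
eef_pos: [578.3, -87.7, 207.2]
orientation: [-3.141, 0.001, 0.053]
wrist_force: [0.3, 0.1, -0.2]
gripper_width: 85.6
gripper_force: 0.0
push_stick [ 38. 324.] 0.52 [398. 186.]
blob 3953.5 [[np.float64(539.0), np.float64(-315.0)], [np.float64(542.0), np.float64(-381.0)], [np.float64(372.0), np.float64(-436.0)], [np.float64(367.0), np.float64(-360.0)]]
blob 3649.0 [[np.float64(521.0), np.float64(141.0)], [np.float64(570.0), np.float64(123.0)], [np.float64(553.0), np.float64(37.0)], [np.float64(503.0), np.float64(51.0)]]
blob 5400.0 [[np.float64(417.0), np.float64(-174.0)], [np.float64(712.0), np.float64(-158.0)], [np.float64(712.0), np.float64(-178.0)], [np.float64(416.0), np.float64(-200.0)]]
shift [-0.21   0.861  1.074] turn [-0.001  0.001  0.027] q6 2.94 t 10.2
```

View pics/w5.png

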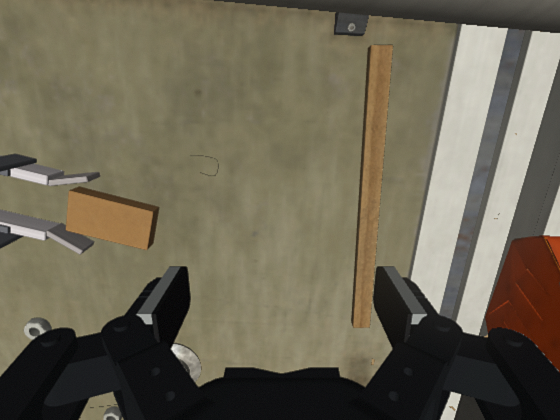

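```bash
python3 -m creep '[[-0.1,0.3,0.2,0,0,0,0.55],[-0.2,0.6,0.5,0,0,-0.014,0.55],[-0.2,0.88,0.8,0,0,-0.014,0.55],[-0.2,0.88,1,0,0,-0.014,0.55],[-0.2,0.88,1,0,0,-0.014,0.55]]'
python3 w.py w6
python3 -c "
from h import *
p=P('wrist'); print(proj('wrist',[[564-60,-177-4,12],[564,-177,12],[564+120,-177+7,12]]).round())
rel(564,-177,26,0.06)"
```

```text
clock: 10.7
eef_pos: [560.4, -177.2, 104.5]
orientation: [-3.139, 0.006, 0.057]
wrist_force: [-0.4, -0.2, -0.0]
gripper_width: 46.8
gripper_force: 0.0
blob 6089.5 [[np.float64(534.0), np.float64(-322.0)], [np.float64(538.0), np.float64(-380.0)], [np.float64(411.0), np.float64(-422.0)], [np.float64(407.0), np.float64(-355.0)]]
blob 10526.0 [[np.float64(695.0), np.float64(-161.0)], [np.float64(696.0), np.float64(-179.0)], [np.float64(432.0), np.float64(-200.0)], [np.float64(430.0), np.float64(-173.0)]]
[[282. 294.]
 [282. 220.]
 [282.  27.]]
shift [0.026 0.002 0.804] turn [-0.003  0.006 -0.004] q6 2.78 t 10.75
```

View pics/w6.png

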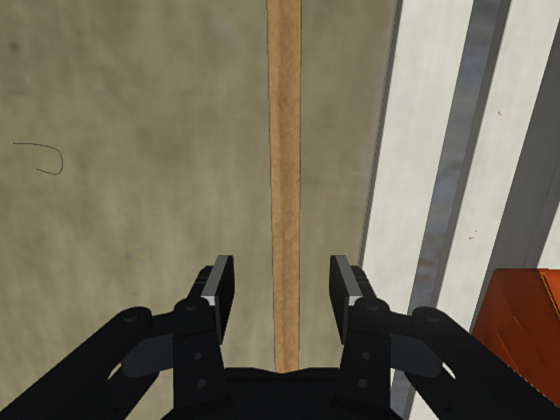

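Stick is centred between the fingers (column ~286, finger mid 282). Grasp it and lift.

```bash
python3 -m creep '[[0.02,0.01,0.3,0,0,0,0.55],[0.03,0.01,0.6,0,0,0,0.55],[0.03,0.01,0.77,0,0,0,0.55],[0.03,0.01,0.77,0,0,0,0.55],[0.03,0.01,0.77,0,0,0,0],[0.03,0.01,0.77,0,0,0,0],[0.03,0.01,0.77,0,0,0,0],[0.03,0.01,0.77,0,0,0,0]]' 60
python3 -m creep '[[0,0,0,0,0,0,0],[0,0,-0.1,0,0,0,0],[0,0,-0.3,0,0,0,0],[0,0,-0.5,0,0,0,0],[0,0,-0.5,0,0,0,0]]'
```

```text
clock: 11.55
eef_pos: [567.8, -178.4, 33.1]
orientation: [3.141, -0.004, 0.057]
wrist_force: [-1.0, 0.5, 7.7]
gripper_width: 17.1
gripper_force: 58.8
clock: 12.05
eef_pos: [568.6, -179.0, 84.7]
orientation: [3.139, -0.006, 0.057]
wrist_force: [0.1, -0.8, -0.2]
gripper_width: 17.3
gripper_force: 58.8
```

```bash
python3 -m creep '[[0,0,-0.2,0,0,-0.25,0],[0,0,-0.4,0,0,-0.5,0],[0,0,-0.5,0,0,-0.75,0],[0,0,-0.5,0,0,-0.87,0],[0,0,-0.5,0,0,-0.87,0]]' >/dev/null
python3 -m creep '[[0,0,0,0,0,-0.25,0],[0,0,0,0,0,-0.5,0],[0,0,0,0,0,-0.75,0],[0,0,0,0,0,-0.87,0],[0,0,0,0,0,-0.87,0]]' >/dev/null
python3 -m creep '[[0,0,0,0,0,-0.25,0],[0,0,0,0,0,-0.5,0],[0,0,0,0,0,-0.75,0],[0,0,0,0,0,-0.86,0],[0,0,0,0,0,-0.86,0],[0,0,0,0,0,-0.86,0]]'
python3 -c "
from h import *
rel(489.5,-113.5,60,1.357)"
```

```text
clock: 13.65
eef_pos: [565.9, -178.2, 130.6]
orientation: [-3.141, -0.0, 1.354]
wrist_force: [-0.1, 0.4, 0.9]
gripper_width: 17.2
gripper_force: 58.7
shift [ 0.467 -0.885  0.706] turn [-0.001 -0.    -0.006] q6 1.48 t 13.65
```

```bash
python3 -m creep '[[0.15,-0.3,0.2,0,0,0,0],[0.3,-0.6,0.4,0,0,0,0],[0.47,-0.88,0.6,0,0,0,0],[0.47,-0.88,0.7,0,0,-0.006,0],[0.47,-0.88,0.7,0,0,-0.006,0],[0.47,-0.88,0.7,0,0,-0.006,0]]'
cat > rows.py <<'E'
import sys
from h import *
im=grab('wrist',sys.argv[1]+'.png'); h=cv2.cvtColor(im,cv2.COLOR_RGB2HSV)
m=cv2.inRange(h,(8,85,60),(22,255,255)); m=cv2.morphologyEx(m,cv2.MORPH_OPEN,np.ones((3,3)))
for r in range(4,340,14):
    c=np.flatnonzero(m[r,150:420])+150
    if len(c)>4:
        # runs
        runs=np.split(c,np.flatnonzero(np.diff(c)>3)+1); print(r,[(int(a[0]),int(a[-1]),tuple(int(v) for v in h[r,(a[0]+a[-1])//2])) for a in runs if len(a)>5])
E
python3 rows.py w7
python3 -c "
from h import *
o=ctrl.get_obs();e=o['eef_pos']; u=np.array([np.cos(1.357),np.sin(1.357)])
for L in(60,100,146,150): print(L,proj('wrist',[list(e[:2]+L*u)+[e[2]-19]]).round())
"
```

```text
clock: 14.25
eef_pos: [491.5, -114.1, 61.5]
orientation: [3.14, 0.0, 1.359]
wrist_force: [0.7, -0.5, -0.2]
gripper_width: 17.2
gripper_force: 58.8
4 [(254, 305, (16, 135, 138))]
18 [(254, 305, (16, 134, 143))]
32 [(254, 305, (17, 138, 144))]
46 [(255, 304, (16, 136, 144))]
60 [(255, 304, (16, 132, 147))]
74 [(256, 304, (17, 132, 151))]
88 [(256, 304, (16, 132, 147))]
102 [(256, 304, (16, 127, 143))]
116 [(257, 304, (17, 132, 129))]
130 [(257, 303, (17, 127, 148))]
144 [(258, 303, (17, 127, 147))]
158 [(258, 303, (16, 132, 149))]
172 [(259, 303, (16, 129, 144))]
186 [(259, 302, (16, 126, 146))]
200 [(259, 302, (17, 129, 142))]
214 [(260, 302, (16, 130, 147))]
228 [(260, 302, (16, 136, 135))]
242 [(261, 302, (16, 129, 146))]
256 [(263, 299, (16, 133, 148))]
270 [(264, 299, (17, 129, 146))]
284 [(264, 299, (17, 128, 147))]
298 [(264, 299, (16, 127, 148))]
312 [(263, 300, (17, 132, 143))]
326 [(263, 300, (17, 128, 145))]
60 [[278. 152.]]
100 [[278.  47.]]
146 [[ 278. -102.]]
150 [[ 278. -117.]]
```

Run:
```python
from h import *
o=ctrl.get_obs();e=o['eef_pos'];a=o['orientation'][2]; u=np.array([np.cos(a),np.sin(a)]);n=np.array([-u[1],u[0]])
for tilt in(0,.03,-.03,.06):
  for L in(30,60,100,115):
    z=e[2]-19+tilt*L; q=proj('wrist',[list(e[:2]+L*u+s*10*n)+[z] for s in(1,-1)]); print(tilt,L,q.round(1).tolist(),'w',(q[1]-q[0])[0].round(1))
print(e,o['wrist_force'])
# stick tip in the scene/side cams
for c in('scene','side'):
    im=grab(c,'t_'+c+'.png')
    for m in('push_stick','offcut'):
        print(c,m,[(np.round(f['point']),round(f['confidence'],2)) for f in find_in(c,m)[:2]])
    print('pred mid',proj(c,[list(e[:2])+[40]]).round(),'tip',proj(c,[list(e[:2]+146*u)+[42]]).round(),'off',proj(c,[[534.8,95.1,18]]).round())
```

```text
0 30 [[255.5, 218.4], [299.8, 218.4]] w 44.3
0 60 [[253.8, 151.7], [301.1, 151.7]] w 47.3
0 100 [[251.3, 47.1], [303.3, 47.2]] w 52.1
0 115 [[250.2, 2.2], [304.2, 2.4]] w 54.1
0.03 30 [[255.3, 219.1], [299.9, 219.1]] w 44.6
0.03 60 [[253.5, 152.3], [301.4, 152.3]] w 47.9
0.03 100 [[250.6, 45.7], [303.9, 45.8]] w 53.3
0.03 115 [[249.3, -0.7], [304.9, -0.5]] w 55.6
-0.03 30 [[255.6, 217.7], [299.6, 217.8]] w 44.0
-0.03 60 [[254.2, 151.1], [300.9, 151.1]] w 46.7
-0.03 100 [[251.9, 48.3], [302.8, 48.5]] w 50.9
-0.03 115 [[251.0, 4.9], [303.6, 5.1]] w 52.6
0.06 30 [[255.2, 219.8], [300.0, 219.8]] w 44.8
0.06 60 [[253.1, 152.9], [301.7, 153.0]] w 48.5
0.06 100 [[249.8, 44.3], [304.4, 44.5]] w 54.6
0.06 115 [[248.4, -3.7], [305.6, -3.6]] w 57.3
[ 491.96957298 -114.3630238    61.77391731] [ 0.03595204  0.06873061 -0.3693947 ]
scene push_stick [(array([358., 294.]), 0.96)]
scene offcut [(array([284., 226.]), 0.87), (array([261., 150.]), 0.65)]
pred mid [[337. 271.]] tip [[297. 228.]] off [[280. 218.]]
side push_stick [(array([271., 274.]), 0.93)]
side offcut [(array([267., 247.]), 0.57)]
pred mid [[270. 269.]] tip [[275. 235.]] off [[276. 233.]]
```

```bash
python3 -m creep '[[0,-0.015,0.1,0,0,0,0],[0,-0.015,0.2,0,0,0,0],[0,-0.015,0.25,0,0,0,0],[0,-0.015,0.25,0,0,0,0]]'
python3 -m creep '[[0.1,0,0,0,0,0,0],[0.2,0,0,0,0,0,0],[0.25,0,0,0,0,0,0],[0.3,0,0,0,0,0,0],[0.35,0,0,0,0,0,0],[0.4,0,0,0,0,0,0],[0.4,0,0,0,0,0,0]]'
python3 rows.py w8
```

```text
clock: 15.0
eef_pos: [487.4, -113.0, 34.4]
orientation: [-3.139, -0.0, 1.36]
wrist_force: [0.5, 1.2, -0.9]
gripper_width: 17.4
gripper_force: 58.8
clock: 15.7
eef_pos: [497.2, -73.5, 35.9]
orientation: [3.141, -0.0, 1.361]
wrist_force: [0.2, -0.2, -0.1]
gripper_width: 17.5
gripper_force: 58.9
4 [(254, 305, (17, 135, 140))]
18 [(254, 305, (16, 134, 146))]
32 [(254, 305, (16, 134, 146))]
46 [(255, 305, (16, 135, 145))]
60 [(255, 304, (16, 133, 151))]
74 [(256, 304, (17, 132, 153))]
88 [(256, 304, (17, 132, 149))]
102 [(256, 304, (16, 128, 146))]
116 [(257, 303, (17, 128, 134))]
130 [(257, 303, (17, 129, 150))]
144 [(258, 303, (17, 128, 147))]
158 [(258, 303, (16, 131, 152))]
172 [(259, 303, (16, 130, 143))]
186 [(259, 303, (16, 131, 148))]
200 [(259, 302, (17, 130, 143))]
214 [(260, 302, (17, 131, 148))]
228 [(260, 302, (16, 132, 137))]
242 [(261, 302, (16, 133, 149))]
256 [(263, 299, (16, 132, 149))]
270 [(264, 299, (17, 129, 148))]
284 [(264, 299, (17, 132, 149))]
298 [(264, 299, (16, 128, 149))]
312 [(263, 300, (16, 130, 145))]
326 [(263, 301, (17, 129, 152))]
```

```bash
python3 -m creep '[[0.08,0.01,0,0,0,0,0],[0.16,0.012,0,0,0,0,0],[0.24,0.015,0,0,0,0,0],[0.32,0.015,0,0,0,0,0],[0.4,0.015,0,0,0,0,0],[0.48,0.015,0,0,0,0,0],[0.5,0.015,0,0,0,0,0]]'
python3 - <<'E'
from h import *
o=ctrl.get_obs();e=o['eef_pos'];a=1.357;u=np.array([np.cos(a),np.sin(a)]);g=np.array([551.5,190])
print('tip gate x',(e[:2]-g)@u+146,'lat',(e[:2]-[533,83.3])@[-u[1],u[0]],e,o['clock'])
for c in('scene','side'):
    im=grab(c,'u_'+c+'.png')
    print(c,[(np.round(f['point']),round(f['confidence'],2),ray(c,f['point'],12).round()) for f in find_in(c,'offcut')[:2]], 'pred off',proj(c,[list(e[:2]+188*u)+[12]]).round())
E
```

```text
clock: 16.45
eef_pos: [509.2, -24.6, 35.8]
orientation: [3.141, -0.0, 1.361]
wrist_force: [-0.1, -0.3, 0.1]
gripper_width: 17.4
gripper_force: 58.8
tip gate x -72.68308559956748 lat 0.4060000427658039 [509.16102709 -24.58554938  35.81915123] 16.45
scene [(array([267., 208.]), 0.84, array([542., 147.]))] pred off [[266. 205.]]
side [(array([273., 233.]), 0.49, array([531., 107.]))] pred off [[278. 224.]]
```

```bash
python3 -m creep '[[0.05,0,0,0,0,0,0],[0.1,0,0,0,0,0,0],[0.15,0,0,0,0,0,0],[0.2,0,0,0,0,0,0],[0.2,0,0,0,0,0,0]]' | grep -E 'eef|wrist'
python3 -m creep '[[0.05,0,0,0,0,0,0],[0.1,0,0,0,0,0,0],[0.15,0,0,0,0,0,0],[0.15,0,0,0,0,0,0]]'| grep -E 'eef|wrist'
python3 -m creep '[[0.05,0,0,0,0,0,0],[0.1,0,0,0,0,0,0],[0.15,0,0,0,0,0,0],[0.15,0,0,0,0,0,0]]'| grep -E 'eef|wrist'
python3 -m creep '[[0.05,0,0,0,0,0,0],[0.1,0,0,0,0,0,0],[0.15,0,0,0,0,0,0],[0.15,0,0,0,0,0,0]]'| grep -E 'eef|wrist'
cat > st.py <<'E'
from h import *
o=ctrl.get_obs();e=o['eef_pos'];a=1.357;u=np.array([np.cos(a),np.sin(a)]);g=np.array([551.5,190])
print('tip gate x',((e[:2]-g)@u+146).round(1),'lat',((e[:2]-[533,83.3])@[-u[1],u[0]]).round(1),'z',e[2].round(1),'yaw',o['orientation'][2],'t',o['clock'],'Fu',-(o['wrist_force'][:2]@u).round(2),'F',o['wrist_force'].round(1))
E
python3 st.py
```

```text
eef_pos: [513.4, -5.2, 35.8]
wrist_force: [0.1, -0.7, -0.4]
eef_pos: [516.6, 9.7, 35.8]
wrist_force: [0.2, 0.1, -0.8]
eef_pos: [519.7, 24.3, 35.9]
wrist_force: [-0.4, -0.0, -1.0]
eef_pos: [522.8, 39.0, 35.9]
wrist_force: [-0.1, 0.2, -1.3]
tip gate x -7.7 lat 0.5 z 35.9 yaw 1.3606258996501517 t 18.35 Fu -0.15 F [-0.1  0.2 -1.3]
```

```bash
python3 rows.py w9 | head -12
python3 - <<'E'
from h import *
for c in('scene','side','wrist'):
    im=grab(c,'v_'+c+'.png')
    for m in('offcut','push_stick','flap'): print(c,m,[(np.round(f['point']),round(f['confidence'],2),ray(c,f['point'],15).round()) for f in find_in(c,m)[:2]])
u=np.array([np.cos(1.357),np.sin(1.357)]);g=np.array([551.5,190])
for x in(-7,0,35,33,77,108): print(x,[proj(c,[list(g+x*u)+[12]]).round().tolist() for c in('scene','side')])
im=cv2.imread('pics/v_scene.png'); h=cv2.cvtColor(im,cv2.COLOR_BGR2HSV)
m=cv2.inRange(h,(8,85,60),(22,255,255))
for c in cv2.findContours(m,0,2)[0]:
    if cv2.contourArea(c)>25: print(cv2.contourArea(c),cv2.boundingRect(c),cv2.boxPoints(cv2.minAreaRect(c)).round().tolist())
E
```

```text
4 [(254, 305, (17, 134, 147))]
18 [(254, 305, (17, 137, 151))]
32 [(254, 305, (16, 134, 154))]
46 [(255, 305, (16, 133, 152))]
60 [(255, 304, (17, 131, 156))]
74 [(256, 304, (16, 128, 158))]
88 [(256, 304, (16, 131, 156))]
102 [(256, 304, (16, 127, 151))]
116 [(257, 303, (17, 128, 138))]
130 [(257, 303, (17, 126, 158))]
144 [(258, 303, (17, 127, 156))]
158 [(258, 303, (16, 132, 157))]
scene offcut [(array([254., 187.]), 0.72, array([573., 229.]))]
scene push_stick [(array([312., 252.]), 0.97, array([513., -28.]))]
scene flap [(array([233., 186.]), 0.66, array([536., 270.])), (array([264., 188.]), 0.47, array([586., 206.]))]
side offcut [(array([274., 221.]), 0.54, array([542., 173.]))]
side push_stick [(array([274., 260.]), 0.91, array([510., -31.]))]
side flap []
wrist offcut [(array([278., 166.]), 0.69, array([534.,  90.]))]
wrist push_stick [(array([282., 167.]), 0.71, array([535.,  90.]))]
wrist flap []
-7 [[[260.0, 200.0]], [[276.0, 220.0]]]
0 [[[258.0, 198.0]], [[277.0, 219.0]]]
35 [[[251.0, 191.0]], [[277.0, 214.0]]]
33 [[[252.0, 191.0]], [[277.0, 214.0]]]
77 [[[244.0, 182.0]]
[... 343 characters left out ...]
283, 9, 12) [[493.0, 291.0], [499.0, 283.0], [505.0, 287.0], [499.0, 295.0]]
189.0 (531, 240, 29, 29) [[529.0, 261.0], [546.0, 236.0], [560.0, 245.0], [544.0, 270.0]]
485.5 (293, 230, 46, 53) [[288.0, 235.0], [295.0, 229.0], [339.0, 278.0], [332.0, 284.0]]
62.5 (548, 214, 12, 17) [[548.0, 214.0], [559.0, 214.0], [559.0, 230.0], [548.0, 230.0]]
207.0 (252, 191, 23, 22) [[252.0, 196.0], [261.0, 187.0], [278.0, 204.0], [269.0, 214.0]]
62.5 (128, 179, 16, 10) [[126.0, 184.0], [141.0, 176.0], [143.0, 181.0], [128.0, 189.0]]
172.5 (240, 178, 25, 15) [[240.0, 183.0], [259.0, 175.0], [264.0, 187.0], [245.0, 195.0]]
654.0 (366, 0, 55, 123) [[364.0, 99.0], [417.0, -1.0], [469.0, 27.0], [415.0, 126.0]]
```

```bash
python3 -m creep '[[0.05,0,0,0,0,0,0],[0.1,0,0,0,0,0,0]]' >/dev/null; python3 st.py
python3 -m creep '[[0.04,0,0,0,0,0,0],[0.08,0,0,0,0,0,0]]'>/dev/null; python3 st.py
python3 - <<'E'
from h import *
a=cv2.imread('pics/v_scene.png')[160:220,225:300]; h=cv2.cvtColor(a,cv2.COLOR_BGR2HSV)
for nm,lo,hi in(('wood',(12,70,60),(24,255,255)),('orange',(3,150,80),(11,255,255))):
    m=cv2.inRange(h,lo,hi); print(nm); 
    for c in cv2.findContours(m,0,2)[0]:
        if cv2.contourArea(c)>4:
            r=c.reshape(-1,2)+[225,160]; print(cv2.contourArea(c),r.min(0),r.max(0),[ray('scene',q,18).round() for q in(r[r[:,1].argmin()],r[r[:,0].argmin()],r[r[:,0].argmax()])])
E
```

```text
tip gate x 1.0 lat 0.8 z 35.7 yaw 1.3591660360208402 t 19.2 Fu 3.77 F [-0.6 -3.7 -0.1]
tip gate x 9.6 lat 0.7 z 35.7 yaw 1.35997522720325 t 19.4 Fu 2.6 F [-0.4 -2.6 -0.5]
wood
7.5 [280 216] [284 219] [array([542., 100.]), array([538.,  99.]), array([540.,  87.])]
231.5 [252 191] [274 212] [array([574., 197.]), array([542., 203.]), array([545., 127.])]
174.0 [240 178] [263 191] [array([588., 258.]), array([554., 263.]), array([588., 212.])]
orange
```

```bash
for i in 1; do python3 -m creep '[[0.03,0,0,0,0,0,0],[0.03,0,0,0,0,0,0]]'>/dev/null; python3 st.py; done
python3 -m creep '[[0.03,0,0,0,0,0,0],[0.03,0,0,0,0,0,0]]'>/dev/null; python3 st.py
python3 -m creep '[[0.03,0,0,0,0,0,0],[0.03,0,0,0,0,0,0]]'>/dev/null; python3 st.py
python3 -m creep '[[0.03,0,0,0,0,0,0],[0.03,0,0,0,0,0,0]]'>/dev/null; python3 st.py
python3 -m creep '[[0.03,0,0,0,0,0,0],[0.03,0,0,0,0,0,0]]'>/dev/null; python3 st.py
```

```text
tip gate x 13.1 lat 0.6 z 35.8 yaw 1.3605351580856349 t 19.6 Fu -0.61 F [-0.3  0.7 -0.3]
tip gate x 15.7 lat 0.7 z 35.8 yaw 1.3600710917372296 t 19.8 Fu 0.75 F [ 0.2 -0.8 -0.5]
tip gate x 17.8 lat 0.7 z 35.7 yaw 1.3594739404288374 t 20.0 Fu 4.34 F [-0.4 -4.4 -0.8]
tip gate x 20.5 lat 0.8 z 35.7 yaw 1.359319440464532 t 20.2 Fu 5.53 F [-0.3 -5.6  0.3]
tip gate x 23.2 lat 0.9 z 35.6 yaw 1.3591606296660301 t 20.4 Fu 5.97 F [-1.7 -5.7 -0.1]
```

```bash
python3 -m creep '[[0.03,0,0,0,0,0,0],[0.06,0,0,0,0,0,0],[0.06,0,0,0,0,0,0]]'>/dev/null; python3 st.py
python3 -m creep '[[0.03,0,0,0,0,0,0],[0.03,0,0,0,0,0,0]]'>/dev/null; python3 st.py
python3 -m creep '[[0.02,0,0,0,0,0,0],[0.02,0,0,0,0,0,0]]'>/dev/null; python3 st.py
```

```text
tip gate x 28.6 lat 1.0 z 35.5 yaw 1.358938799884134 t 20.7 Fu 8.48 F [-1.2 -8.4 -0.5]
tip gate x 31.2 lat 1.1 z 35.4 yaw 1.3586171671030352 t 20.9 Fu 9.9 F [-2.3 -9.6  0.7]
tip gate x 32.8 lat 1.2 z 35.4 yaw 1.358412016397927 t 21.1 Fu 10.68 F [ -1.  -10.7   0.5]
```

Run:
```python
from h import *
c='side'
im=grab(c,'x_side.png'); h=cv2.cvtColor(im,cv2.COLOR_RGB2HSV)
b=cv2.cvtColor(cv2.imread('pics/d1.png'),cv2.COLOR_BGR2HSV); v=cv2.cvtColor(cv2.imread('pics/v_side.png'),cv2.COLOR_BGR2HSV)
for n,k in(('start shut',b),('riding',v),('now',h)):
    m=cv2.inRange(k[190:235,250:305],(3,150,60),(13,255,255)); ys,xs=np.nonzero(m); print(n,len(ys),(xs.min()+250,xs.max()+250,ys.min()+190,ys.max()+190,ys.mean()+190) if len(ys) else '')
```

```text
start shut 77 (np.int64(270), np.int64(287), np.int64(210), np.int64(218), np.float64(212.8961038961039))
riding 0 
now 4 (np.int64(277), np.int64(288), np.int64(210), np.int64(211), np.float64(210.75))
```

```bash
cat > fl.py <<'E'
from h import *
import st
k=cv2.cvtColor(grab('side'),cv2.COLOR_RGB2HSV)
print('orange',cv2.countNonZero(cv2.inRange(k[190:235,250:305],(3,150,60),(13,255,255))))
E
python3 -m creep '[[0.015,0,0,0,0,0,0],[0.015,0,0,0,0,0,0]]'>/dev/null; python3 fl.py
python3 -m creep '[[0.015,0,0,0,0,0,0],[0.015,0,0,0,0,0,0]]'>/dev/null; python3 fl.py
```

```text
tip gate x 34.0 lat 1.2 z 35.3 yaw 1.3582573516246925 t 21.35 Fu 11.94 F [ -2.  -11.8   0.2]
orange 5
tip gate x 35.3 lat 1.3 z 35.3 yaw 1.3581020824960244 t 21.6 Fu 11.16 F [ -1.3 -11.1  -0. ]
orange 2
```

```bash
python3 -m creep '[[0.015,0,0,0,0,0,0],[0.015,0,0,0,0,0,0]]'>/dev/null; python3 fl.py
python3 -m creep '[[0.01,0,0,0,0,0,0],[0.01,0,0,0,0,0,0]]'>/dev/null; python3 fl.py
```

```text
tip gate x 36.6 lat 1.3 z 35.2 yaw 1.3580126104389685 t 21.85 Fu 11.74 F [ -2.  -11.6   0.1]
orange 5
tip gate x 37.4 lat 1.4 z 35.2 yaw 1.3579741303749668 t 22.1 Fu 12.88 F [ -3.3 -12.5   0.7]
orange 6
```

```bash
python3 -m creep '[[0.01,0,0,0,0,0,0],[0.01,0,0,0,0,0,0]]'>/dev/null; python3 fl.py
python3 -m creep '[[0.01,0,0,0,0,0,0],[0.01,0,0,0,0,0,0]]'>/dev/null; python3 fl.py
```

```text
tip gate x 38.9 lat 1.3 z 35.3 yaw 1.3581341860611662 t 22.35 Fu 11.86 F [ -2.4 -11.6   0.6]
orange 52
tip gate x 39.9 lat 1.3 z 35.3 yaw 1.358203598946742 t 22.6 Fu 10.8 F [ -2.6 -10.5   0.3]
orange 54
```

The flap has dropped: orange count went from 5 to 52 and the push eased. Hold briefly, then draw back.

```bash
python3 -m creep '[[0.005,0,0,0,0,0,0],[0.005,0,0,0,0,0,0],[0.005,0,0,0,0,0,0]]'>/dev/null; python3 fl.py
python3 -m creep '[[-0.03,0,0,0,0,0,0],[-0.06,0,0,0,0,0,0],[-0.1,0,0,0,0,0,0],[-0.15,0,0,0,0,0,0],[-0.2,0,0,0,0,0,0],[-0.2,0,0,0,0,0,0]]'>/dev/null; python3 fl.py
```

```text
tip gate x 40.3 lat 1.4 z 35.2 yaw 1.3581307013099664 t 22.95 Fu 11.48 F [ -2.3 -11.3  -0.4]
orange 49
tip gate x 23.5 lat 0.5 z 35.9 yaw 1.359396337371535 t 23.6 Fu 0.26 F [-1.  -0.1 -0.3]
orange 53
```

```bash
python3 -m creep '[[-0.15,0,0,0,0,0,0],[-0.3,0,0,0,0,0,0],[-0.45,0,0,0,0,0,0],[-0.6,0,0,0,0,0,0],[-0.75,0,0,0,0,0,0],[-0.9,0,0,0,0,0,0],[-1,0,0,0,0,0,0],[-1,0,0,0,0,0,0]]'>/dev/null; python3 fl.py
python3 -m creep '[[-0.15,0,0,0,0,0,0],[-0.3,0,0,0,0,0,0],[-0.3,0,0.02,0,0,0,0],[-0.3,0,0.03,0,0,0,0],[-0.3,0,0.03,0,0,0,0]]'>/dev/null; python3 st.py
```

```text
tip gate x -78.2 lat 0.5 z 35.8 yaw 1.3577048018535307 t 24.45 Fu 1.12 F [ 0.1 -1.2 -0.1]
orange 0
tip gate x -107.4 lat 0.3 z 33.1 yaw 1.359256394472075 t 25.0 Fu 3.3 F [-1.3 -3.1  4.4]
```

```bash
python3 -m creep '[[0,0,-0.01,0,0,0,0.4],[0,0,-0.01,0,0,0,0.45],[0,0,-0.01,0,0,0,0.45],[0,0,-0.01,0,0,0,0.45],[0,0,-0.01,0,0,0,0.45]]'
python3 -m creep '[[0,0,-0.2,0,0,0,0.45],[0,0,-0.5,0,0,0,0.45],[0,0,-0.9,0,0,0,0.45],[0,0,-1,0,0,0,0.45],[0,0,-1,0,0,0,0.45]]'>/dev/null
python3 -m creep '[[0.1,0,-0.3,0,0,0,0.45],[0.3,0,-0.6,0,0,0,0.45],[0.5,0,-0.9,0,0,0,0.45],[0.8,0,-1,0,0,0,0.45],[0.8,0,-1,0,0,0,0.45]]'>/dev/null
python3 fl.py
python3 w.py w10 push_stick offcut flap gate
python3 - <<'E'
from h import *
u=np.array([np.cos(1.357),np.sin(1.357)]);g=np.array([551.5,190])
im=cv2.imread('pics/w10.png'); h=cv2.cvtColor(im,cv2.COLOR_BGR2HSV)
for nm,lo,hi in(('wood',(13,85,60),(22,255,255)),('orange',(3,150,60),(12,255,255))):
    for c in cv2.findContours(cv2.inRange(h,lo,hi),0,2)[0]:
        if cv2.contourArea(c)>60:
            r=cv2.boxPoints(cv2.minAreaRect(c)); w=np.array([ray('wrist',q,18) for q in r])-g
            print(nm,cv2.contourArea(c),'gate coords',np.c_[w@u,w@[-u[1],u[0]]].round().tolist())
for c in('scene','side'):
    grab(c)
    for m in('flap','offcut','pliers','marker_blue','hex_nut','push_stick'): print(c,m,[(np.round(f['point']),round(f['confidence'],2)) for f in find_in(c,m)[:2]])
E
```

```text
clock: 25.5
eef_pos: [502.0, -57.7, 33.7]
orientation: [-3.141, -0.0, 1.36]
wrist_force: [-0.2, 0.6, -0.1]
gripper_width: 38.9
gripper_force: 0.0
tip gate x -24.1 lat -0.0 z 234.0 yaw 1.3628993788551493 t 26.5 Fu 0.4 F [-0.7 -0.3  0.4]
orange 101
push_stick [283. 232.] 0.97 [508. -40.]
flap [306.  45.] 0.44 [569. 144.]
gate [257.  43.] 0.78 [524. 155.]
gate [281. 233.] 0.46 [506. -40.]
blob 3154.5 [[np.float64(250.0), np.float64(-45.0)], [np.float64(330.0), np.float64(-21.0)], [np.float64(340.0), np.float64(-98.0)], [np.float64(255.0), np.float64(-127.0)]]
blob 3910.0 [[np.float64(523.0), np.float64(84.0)], [np.float64(542.0), np.float64(80.0)], [np.float64(484.0), np.float64(-208.0)], [np.float64(460.0), np.float64(-203.0)]]
wood 3630.5 gate coords [[-289.0, 245.0], [-249.0, 172.0], [-327.0, 145.0], [-372.0, 222.0]]
wood 3924.5 gate coords [[-111.0, 6.0], [-111.0, -13.0], [-403.0, -16.0], [-403.0, 8.0]]
scene flap [(array([257., 192.]), 0.53)]
scene offcut [(array([245., 181.]), 0.83)]
scene pliers [(array([161., 211.]), 0.64)]
scene marker_blue [(array([258., 152.]), 0.63)]
scene hex_nut [(array([205., 234.]), 0.46)]
scene push_stick [(array([327., 269.]), 0.86)]
side flap [(array([280., 208.]), 0.43)]
side offcut []
side pliers [(array([199., 206.]), 0.53)]
side marker_blue [(array([196., 209.]), 0.48)]
side hex_nut []
side push_stick [(array([274., 270.]), 0.63)]
```

```bash
python3 -c "
from h import *
print(ctrl.close_job())"
```

```text
the job is handed in; nothing more can be done
None
```

The job is handed in at about 27 s, verdict not shown: camera readings put the offcut about 77 mm past the gate's origin behind the shut flap, and the stick on the table about 257 mm in front of it; peak push read at the wrist was about 13 N, and the bystanders read where they lay.

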